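# Push in the battery tray, draw out the board tray

## Robot

A 7-joint arm with a two-finger parallel gripper is mounted at the origin on the work surface. World frame = base frame: x ahead of the robot, y to its left, z up, the work surface at z = 0. Lengths are in m, angles in rad, forces in N, time in s.
With the tool pointing down it reaches from about 0.4 to 0.85 m from the base axis. Payload 10.4 kg.
Tool frame: the origin (TCP) lies midway between the tips of the shut fingers; the grasp point (between the pads) lies 19 mm behind it (r.grasp_offset is the distance from the TCP to the grasp point, in m); z points along the fingers, y is the line along which they close (so a half turn about z gives the same grasp; the last joint's range is limited). The gripper opens to 87 mm and grips with 3 to 60 N. Pads are 19 mm wide; open, the fingers measure 117 mm over their backs; the gripper's body (75 mm by 190 mm) begins 51 mm behind the grasp point.
Start: joints at [1.107, 0.332, -0.065, 1.46, 0.022, 1.35, -0.088], TCP at [0.267, -0.565, 0.223] pointing down, gripper open.
Joint ranges: [-2.6, 2.6], [-0.5, 2.12], [-1.47, 1.34], [0.16, 2.42], [-1.27, 4.41], [0.06, 2.06], [-2.6, 2.6]. Speed limits (rad/s): [2.22, 2.22, 2.79, 2.79, 3.14, 3.14, 3.14].

## Interface

Orientations are given as a unit quaternion [x, y, z, w].
In Python, from bench import r gives the robot as it stands.
- The arm moves only by the tool drive_tool, never from a script. Its argument "moves" is a list that holds one entry, the list of rows, each a list of 7 numbers: the shift along the tool's x, y, z in m, then the turn, a rotation vector about the tool's x, y, z in rad, then the opening, from 0 (shut) to 1 (fully open). In form: [[[tx, ty, tz, ax, ay, az, jaw], ...]]. A call has 1 to 10 rows; each row shifts and turns the commanded pose from where the row before left it, along the tool's axes as they then stand; what a row does not reach is not made up. A row lasts 1/10 s, in which the tool goes at most 50 mm and 8.59 degrees, less where a joint would pass 70% of its speed; a pose out of reach is approached as far as the arm can. A call is refused whole if a number of a shift passes 0.05 or a number of a turn 0.15, either way. A call with a gripper value outside its range is refused whole. The fingers move at their own pace and stop on an object; "squeeze" is the grip in N (left out, the last holds). Time passes only in rows, so rows that do not move let the fingers close. It gives the time, the measured TCP pose, the force, the opening and the grip force at its end, in the units of the state.
- r.read_state(): the state, without advancing time (a new reading comes with each control period).
- r.camera(name): name is "scene" or "top" or "wrist"; returns the picture (480x640x3 uint8, red, green, blue); there is no depth.
- r.camera_info(name): a dict with "mtx" (3x3 intrinsics, pixels), "rvec" (rotation vector, rad) and "tvec" (3), from world to camera coordinates, as OpenCV has them; the wrist camera has in their place "T_tool_cam" (4x4, takes a point from camera to tool coordinates, whose origin is the TCP and whose axes are the flange's). Camera axes: x right, y down, z forward; pixel columns grow to the right and rows downward; lengths in m; the calibration is good to about 2 mm. A picture is of the moment at which its call begins: read the wrist's pose just before it. camera_info takes no time and is no camera call.
- r.close_job(): hands the job in; it is judged then, once.
Trained networks look in the newest picture that a camera, given by its name, has taken for a name from the list of things; names that differ only in an ending like _2 or _b are one class to them, and where a whole thing is asked for, a point or a joint stands for the part that bears it (a point fixed in the world has none). Each returns a list of dicts, best first, with "conf" (0 to 1); they miss things now and then, are a little off and sometimes report something else, mostly with a low value. They report only what shows in the picture. A call takes as long as a camera call. They do not tell look-alikes from the thing itself.
- r.find_in(camera, query): "bbox" ([left, top, right, bottom] in pixels, round what is visible of it).
- r.place_of(camera, query): "at" ([column, row] in pixels: a listed point, or the origin of a listed thing).
The state is a dict: "time": time; "joint_positions": joint angles; "joint_vel": joint speeds; "joint_torque": joint torques, N m; "ee_pos": TCP position; "eef_rot": TCP orientation; "ft_force": force on the tool from outside, world axes, zero at the start; "torque": the same for the moment, N m; "width": finger opening in m; "grip_force": force on a finger pad.
Only numpy, scipy, OpenCV 4.12 (cv2) and the standard library are available. Lean on these libraries where they do the work, as an engineer would, in place of code of your own. Each camera call takes 0.05 s, during which the arm holds its last target. There are 200 camera calls.

## Task

Three slide-out trays stand on the repair bench. First push the one with the black phone battery, which was left standing out, fully home; then hook a fingertip behind the upright blue lip of the tray with the green circuit board, draw it out along its rails to its stop, and move the hand clear. Do not pinch the lips or lift anything; leave the tray with the round speaker shut, the parts in their trays, and the other things on the bench where they are.

Things in the scene. Friction and masses are not known exactly. Their poses are not given: they have to be found in the camera images.
- base_a: fixed white railed base, 170 x 130 x 40 mm, of the tray with the green board; origin at the centre of its underside, z up; its own -x is the way the tray is drawn out (towards the robot), +x is home. The three bases and grey trays are alike, trays 106 mm wide.
- tray_a (a joint): how far the tray with the green board is drawn out, m: 0 fully home, 0.100 at the outer stop. It slides against about 2 N of friction (plus 6 N per m/s), has no spring and stays where it is left.
- hook_face_a (a point): middle of the top edge of the rear (+x) face of the upright blue lip at the front of the tray with the green board: the face to hook. Lip 106 mm wide, 10 mm thick, reaching from 8 to 50 mm above the bench. The point is 50 mm above the bench, rides with the tray, axes as the base; with the tray home it lies 137 mm in front (-x) of the base's origin.
- front_face_a (a point): middle of the top edge of the outer front (-x) face of the same lip, 10 mm in front of hook_face_a, 50 mm above the bench: the face to push on. Nothing of the tray stands in front of it.
- floor_a (a point): centre of the floor of the parts compartment (150 x 98 mm inside, walls to 38 mm above the bench) in the tray with the green board, 12 mm above the bench; rides with the tray, axes as the base.
- well_a (a point): centre of the floor of the finger well in the tray with the green board, between the lip and a 4 mm cross wall before the parts: 53 mm long, 98 mm wide, floor 12 mm and side walls 38 mm above the bench; 26.5 mm behind (+x of) the lip's hook face; rides with the tray.
- base_b: fixed white railed base, 170 x 130 x 40 mm, of the tray with the black battery; origin at the centre of its underside, z up; its own -x is the way the tray is drawn out (towards the robot), +x is home. The three bases and grey trays are alike, trays 106 mm wide.
- tray_b (a joint): how far the tray with the black battery is drawn out, m: 0 fully home, 0.100 at the outer stop. It slides against about 2 N of friction (plus 6 N per m/s), has no spring and stays where it is left.
- hook_face_b (a point): middle of the top edge of the rear (+x) face of the upright blue lip at the front of the tray with the black battery: the face to hook. Lip 106 mm wide, 10 mm thick, reaching from 8 to 50 mm above the bench. The point is 50 mm above the bench, rides with the tray, axes as the base; with the tray home it lies 137 mm in front (-x) of the base's origin.
- front_face_b (a point): middle of the top edge of the outer front (-x) face of the same lip, 10 mm in front of hook_face_b, 50 mm above the bench: the face to push on. Nothing of the tray stands in front of it.
- floor_b (a point): centre of the floor of the parts compartment (150 x 98 mm inside, walls to 38 mm above the bench) in the tray with the black battery, 12 mm above the bench; rides with the tray, axes as the base.
- well_b (a point): centre of the floor of the finger well in the tray with the black battery, between the lip and a 4 mm cross wall before the parts: 53 mm long, 98 mm wide, floor 12 mm and side walls 38 mm above the bench; 26.5 mm behind (+x of) the lip's hook face; rides with the tray.
- base_c: fixed white railed base, 170 x 130 x 40 mm, of the tray with the round speaker (leave alone); origin at the centre of its underside, z up; its own -x is the way the tray is drawn out (towards the robot), +x is home. The three bases and grey trays are alike, trays 106 mm wide.
- tray_c (a joint): how far the tray with the round speaker (leave alone) is drawn out, m: 0 fully home, 0.100 at the outer stop. It slides against about 2 N of friction (plus 6 N per m/s), has no spring and stays where it is left.
- board: green circuit board, 90 x 50 x 4 mm with chips on top, lying loose in its tray; origin at the centre of its underside
- battery: flat black phone battery with an orange end, 60 x 42 x 6 mm, lying loose in its tray; origin at the centre of its underside
- speaker: round steel speaker, 40 mm across, 6 mm high, lying loose in the third tray; origin at the centre of its underside
- phone: black phone lying face up, 150 x 72 x 8 mm; loose bystander, to be left alone; origin on its underside
- screwdriver: red-handled screwdriver lying on the bench, 160 mm long; loose bystander, to be left alone; origin on its underside
- spool: metal spool of solder standing on end, 52 mm across, 40 mm high; loose bystander, to be left alone; origin on its underside
- jar: flux jar with a yellow cap, 60 mm across, 45 mm high; loose bystander, to be left alone; origin on its underside
- spudger: yellow plastic pry stick lying flat, 130 x 12 x 6 mm; loose bystander, to be left alone; origin on its underside
Things that resemble listed ones, but are neither listed nor needed, are in the scene too. There is more than one size of the board; the one meant has the size given above.

How it is judged:
On the way, in this order (a step that is already met when the one before it is completed fails the run):
1. the tray with the battery is pushed fully home (value of joint tray_b below 0.004 m), for 0.2 s.
2. the tray with the green board is drawn out to its stop (value of joint tray_a above 0.094 m and value of joint tray_b below 0.005 m), for 0.2 s.
At the end, for the whole second after the job is handed in: The battery's tray is within 5 mm of home, the board's tray is at rest and out by more than 93 mm of its 100 mm, the speaker's tray is within 10 mm of home, and the board and the battery lie in their own trays (value of joint tray_b below 0.005 m and value of joint tray_a above 0.093 m and value of joint tray_c below 0.01 m and velocity of joint tray_a below 0.01 m/s and x of board in the frame of floor_a between -0.085 and 0.085 m and y of board in the frame of floor_a between -0.055 and 0.055 m and height (world z) of each of board, battery below 0.025 m and x of battery in the frame of floor_b between -0.085 and 0.085 m and y of battery in the frame of floor_b between -0.055 and 0.055 m); the robot touches nothing.
It fails at once if a blue lip is pinched (the fingers press on its front and its rear at once) ((contact force between the fingers and tray_a_c6 above 1.5 N and contact force between the fingers and tray_a_c5 above 1.5 N) or (contact force between the fingers and tray_b_c6 above 1.5 N and contact force between the fingers and tray_b_c5 above 1.5 N)).
It fails at once if the board, battery or speaker is lifted (underside more than 30 mm above the bench) (height (world z) of any of board, battery, speaker above 0.03 m).
It fails at once if the speaker's tray is drawn out by more than 12 mm (value of joint tray_c above 0.012 m).
It fails at once if a bystander on the bench is moved by more than 30 mm (distance of any of phone, screwdriver, spool, jar, spudger from where it was at the start of the episode above 0.03 m).
It also fails if it takes over 42 s, if anything falls off the work surface, if the arm or the gripper's body presses on something with over 40 N, if the wrist force passes 120 N, or if a joint passes its speed limit or range.

## Working session

There is one attempt and no reset: what is moved stays moved. The work goes in short steps, Python scripts to look and compute and a tool call to move; the robot and the scene stay as the last step left them, time stands still between calls to the robot, and variables do not carry over. Pictures are saved under pics/ and viewed, at most 10 in all, crops included, and the job is handed in when it is done.

Besides the shell and the picture viewer there is one more tool, called by a JSON object that holds its "api" and its "payload", one argument or row to a line. drive_tool: Moves the arm, as the interface text tells. Its arguments: {"type":"object","properties":{"moves":{"type":"array"},"squeeze":{"type":"number"}},"required":["moves"]}

```bash
mkdir -p pics
cat > h.py <<'E'
import numpy as np, cv2
from bench import r
from scipy.spatial.transform import Rotation as R
def ray(cam,px,z):
    i=r.camera_info(cam); K=np.array(i["mtx"],float)
    Rm=cv2.Rodrigues(np.array(i["rvec"],float))[0]; t=np.array(i["tvec"],float).ravel()
    d=Rm.T@np.linalg.inv(K)@np.array([px[0],px[1],1.]); c=-Rm.T@t
    return c+d*(z-c[2])/d[2]
def save(cam,name):
    im=r.camera(cam); cv2.imwrite("pics/"+name,im[:,:,::-1]); return im
E
python3 - <<'E'
from h import *
save("top","top.png"); 
for q,z in [("hook_face_a",.05),("front_face_a",.05),("base_a",0),("board",.012),("battery",.012),("speaker",.012),("phone",0),("screwdriver",0),("spool",0),("jar",0),("spudger",0)]:
    for d in r.place_of("top",q)[:4]:
        print(q,np.round(d["at"]),round(d["conf"],2),np.round(ray("top",d["at"],z),3))
s=r.read_state();print(s["time"],s["ee_pos"],R.from_quat(s["eef_rot"]).as_matrix().round(3),s["width"])
E
```

```text
hook_face_a [264. 229.] 0.9 [0.581 0.219 0.05 ]
hook_face_a [368. 240.] 0.62 [ 0.556 -0.043  0.05 ]
front_face_a [262. 238.] 0.75 [0.558 0.225 0.05 ]
front_face_a [366. 247.] 0.67 [ 0.54  -0.039  0.05 ]
base_a [352. 169.] 0.92 [ 0.758 -0.004  0.   ]
base_a [273. 182.] 0.77 [0.718 0.208 0.   ]
base_a [424. 171.] 0.77 [ 0.755 -0.199  0.   ]
board [407. 280.] 0.8 [ 0.462 -0.146  0.012]
board [127. 297.] 0.61 [0.405 0.567 0.012]
battery [359. 199.] 0.81 [ 0.673 -0.022  0.012]
speaker [420. 166.] 0.55 [ 0.766 -0.184  0.012]
speaker [264. 238.] 0.49 [0.564 0.224 0.012]
phone [501. 281.] 0.88 [ 0.463 -0.393  0.   ]
screwdriver [197. 281.] 0.71 [0.449 0.395 0.   ]
screwdriver [361. 235.] 0.28 [ 0.579 -0.029  0.   ]
spool [503. 208.] 0.65 [ 0.657 -0.406  0.   ]
jar [267. 223.] 0.73 [0.606 0.219 0.   ]
jar [212. 211.] 0.57 [0.637 0.368 0.   ]
spudger [316. 307.] 0.65 [0.389 0.085 0.   ]
spudger [363. 235.] 0.51 [ 0.579 -0.034  0.   ]
0.6 [ 0.2666581  -0.56527555  0.22257629] [[ 0.904  0.427  0.   ]
 [ 0.427 -0.904 -0.   ]
 [-0.     0.    -1.   ]] 0.08690817495125605
```

View pics/top.png

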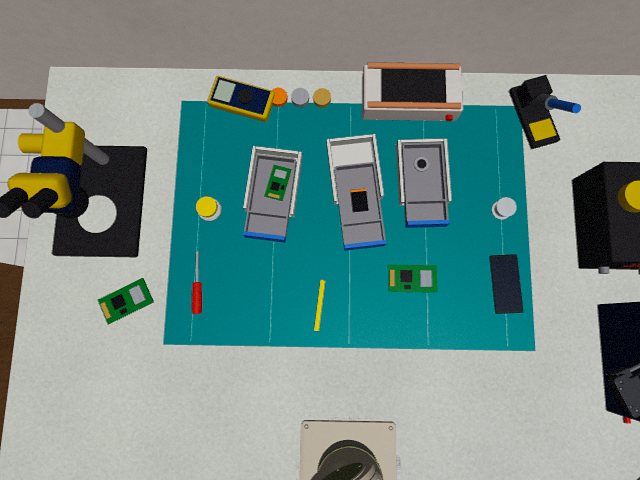

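Run:
```python
from h import *
im=save("top","t2.png"); c=cv2.resize(im[125:260,220:460],None,fx=3.3,fy=3.3,interpolation=cv2.INTER_CUBIC); cv2.imwrite("pics/crop.png",c[:,:,::-1])
i=r.camera_info("top");print("cam",(-cv2.Rodrigues(np.array(i["rvec"]))[0].T@np.array(i["tvec"]).ravel()).round(3))
hsv=cv2.cvtColor(im,cv2.COLOR_RGB2HSV)
m=cv2.inRange(hsv,(100,120,80),(125,255,255));m[:200]=0;m[260:]=0;m[:,:230]=0;m[:,460:]=0
n,l,st,ce=cv2.connectedComponentsWithStats(m)
for k in range(1,n):
    if st[k,4]<60: continue
    b=cv2.boxPoints(cv2.minAreaRect(np.argwhere(l==k)[:,::-1].astype(np.float32)))
    print(st[k],ce[k].round(1)); print(np.array([np.r_[p,ray("top",p,.05)[:2]] for p in b]).round(3))
save("scene","scene.png")
for q in ["hook_face_b","front_face_b"]:
    for d in r.place_of("scene",q)[:4]: print(q,np.round(d["at"]),round(d["conf"],2),np.round(ray("scene",d["at"],.05),3))
```

```text
cam [0.355 0.062 1.233]
[406 219  44   9 290] [427.6 223.2]
[[ 4.05771e+02  2.20353e+02  6.09000e-01 -1.39000e-01]
 [ 4.48961e+02  2.18863e+02  6.15000e-01 -2.49000e-01]
 [ 4.49202e+02  2.25855e+02  5.97000e-01 -2.49000e-01]
 [ 4.06012e+02  2.27344e+02  5.91000e-01 -1.39000e-01]]
[243 231  43  12 270] [264.  236.3]
[[2.42277e+02 2.36785e+02 5.60000e-01 2.74000e-01]
 [2.43062e+02 2.30508e+02 5.76000e-01 2.73000e-01]
 [2.85523e+02 2.35815e+02 5.64000e-01 1.65000e-01]
 [2.84738e+02 2.42092e+02 5.48000e-01 1.66000e-01]]
[344 240  43  11 254] [364.6 244.7]
[[ 3.43426e+02  2.44028e+02  5.45000e-01  1.80000e-02]
 [ 3.85671e+02  2.39153e+02  5.60000e-01 -8.80000e-02]
 [ 3.86372e+02  2.45226e+02  5.44000e-01 -9.00000e-02]
 [ 3.44127e+02  2.50101e+02  5.30000e-01  1.70000e-02]]
hook_face_b [338. 208.] 0.77 [0.576 0.207 0.05 ]
hook_face_b [286. 270.] 0.74 [ 0.548 -0.032  0.05 ]
front_face_b [281. 273.] 0.9 [ 0.541 -0.045  0.05 ]
front_face_b [333. 201.] 0.56 [0.553 0.227 0.05 ]
front_face_b [324. 163.] 0.38 [0.464 0.349 0.05 ]
```

View pics/crop.png

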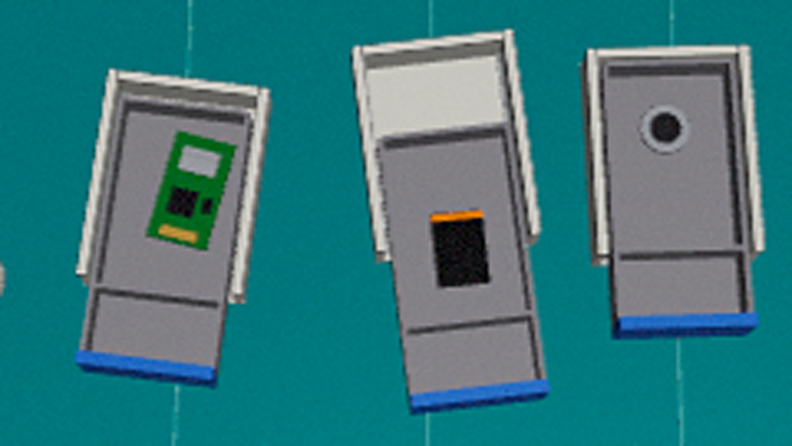

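View pics/scene.png

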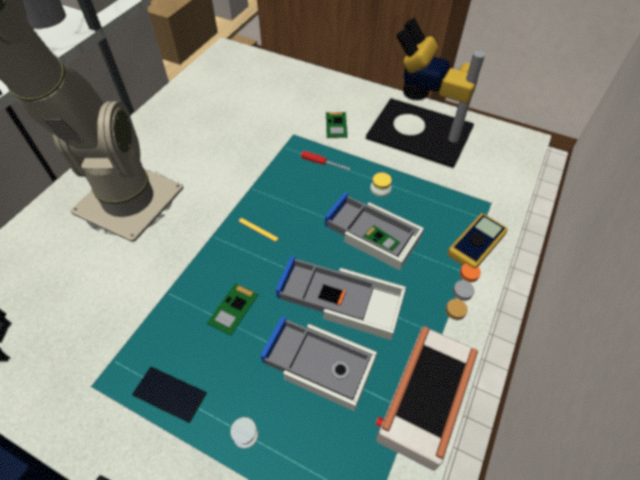

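The board meant is the one in the left tray, top (278,181), about 32 px or 80-90 mm long. The boards at (413,279), about 125 mm long, and (125,300) lie on the bench, so they are look-alikes; the crop confirms this. Tray B, with the battery at (359,199), is about 70 mm out. Next I shut the fingers and go in front of B's lip.

{"api": "drive_tool", "payload": {
  "moves": [
    [[0,0,0,0,0,0.107,0],[0,0,0,0,0,0.107,0],[0,0,0,0,0,0.107,0],[0.02,-0.035,0,0,0,0,0],[0.02,-0.035,0,0,0,0,0],[0.02,-0.035,0,0,0,0,0],[0.02,-0.035,0,0,0,0,0],[0.02,-0.035,0,0,0,0,0],[0.02,-0.035,0,0,0,0,0],[0.02,-0.035,0,0,0,0,0]]
  ]
}}

```text
time: 1.8
ee_pos: [0.3768, -0.3037, 0.2228]
eef_rot: [0.998, 0.06, 0.0, 0.0]
ft_force: [0.2, 0.2, 0.5]
width: 0.0147
grip_force: 0.0
```

{"api": "drive_tool", "payload": {
  "moves": [
    [[0.02,-0.035,0,0,0,0,0],[0.02,-0.035,0,0,0,0,0],[0.02,-0.035,0,0,0,0,0],[0.02,-0.035,0,0,0,0,0],[0.02,-0.035,0,0,0,0,0],[0.02,-0.035,0,0,0,0,0],[0.02,-0.035,0,0,0,0,0],[0,0,0,0,0,0,0],[0,0,0,0,0,0,0]]
  ]
}}

```text
time: 2.7
ee_pos: [0.4862, -0.0448, 0.2225]
eef_rot: [0.998, 0.061, -0.0, 0.0]
ft_force: [-0.2, -1.0, -0.1]
width: 0.0006
grip_force: 0.0
```

```bash
cat >> h.py <<'E'
def wray(px,z,s):
    i=r.camera_info("wrist"); T=np.array(i["T_tool_cam"]); K=np.array(i["mtx"],float)
    Rw=R.from_quat(s["eef_rot"]).as_matrix(); c=Rw@T[:3,3]+s["ee_pos"]
    d=Rw@T[:3,:3]@np.linalg.inv(K)@np.array([px[0],px[1],1.]); return c+d*(z-c[2])/d[2]
E
python3 - <<'E'
from h import *
s=r.read_state(); save("wrist","w1.png")
for q,z in [("front_face_b",.05),("hook_face_b",.05),("base_b",0)]:
    for d in r.place_of("wrist",q)[:4]: print(q,np.round(d["at"]),round(d["conf"],2),np.round(wray(d["at"],z,s),3))
print(s["ee_pos"])
E
```

```text
front_face_b [ 55. 111.] 0.9 [0.564 0.223 0.05 ]
front_face_b [326. 171.] 0.63 [ 0.54  -0.039  0.05 ]
hook_face_b [321. 156.] 0.81 [ 0.553 -0.031  0.05 ]
hook_face_b [323. 132.] 0.67 [ 0.576 -0.031  0.05 ]
hook_face_b [ 56. 104.] 0.57 [0.57  0.222 0.05 ]
[ 0.48618149 -0.04481446  0.22253931]
```

View pics/w1.png

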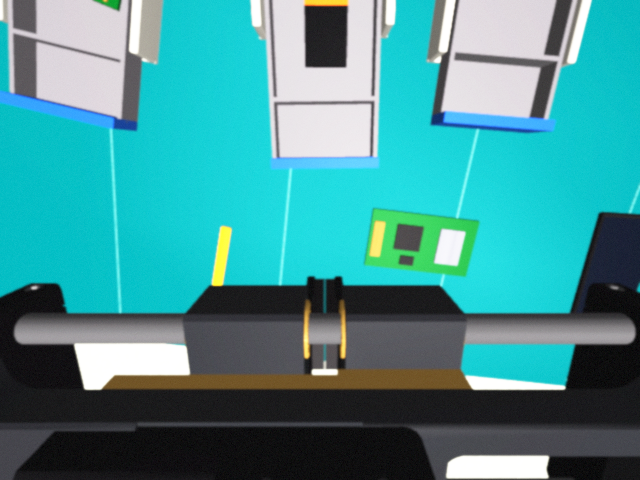

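The wrist view shows B's lip level at (326,163), in line with the fingers, so the yaw is right. I descend and push.

{"api": "drive_tool", "payload": {
  "moves": [
    [[0,0,0.035,0,0,0,0],[0,0,0.035,0,0,0,0],[0,0,0.035,0,0,0,0],[0,0,0.035,0,0,0,0],[0,0,0.035,0,0,0,0],[0,0,0.022,0,0,0,0],[0.01,0,0,0,0,0,0],[0.01,0,0,0,0,0,0],[0.01,0,0,0,0,0,0]]
  ]
}}

```text
time: 3.8
ee_pos: [0.5183, -0.042, 0.0273]
eef_rot: [0.998, 0.06, 0.001, 0.0]
ft_force: [0.1, 0.3, 0.1]
width: 0.0004
grip_force: 0.0
```

{"api": "drive_tool", "payload": {
  "moves": [
    [[0.01,0,0,0,0,0,0],[0.01,0,0,0,0,0,0],[0.01,0,0,0,0,0,0],[0.01,0,0,0,0,0,0],[0.01,0,0,0,0,0,0],[0.01,0,0,0,0,0,0]]
  ]
}}

```text
time: 4.4
ee_pos: [0.5762, -0.0343, 0.0255]
eef_rot: [0.998, 0.06, -0.0, -0.0]
ft_force: [-2.2, 0.7, 2.0]
width: 0.0003
grip_force: 1.3
```

{"api": "drive_tool", "payload": {
  "moves": [
    [[0.006,0,0,0,0,0,0],[0.006,0,0,0,0,0,0],[0.004,0,0,0,0,0,0],[0.003,0,0,0,0,0,0],[0.002,0,0,0,0,0,0]]
  ]
}}

```text
time: 4.9
ee_pos: [0.5964, -0.0319, 0.0254]
eef_rot: [0.998, 0.06, -0.0, -0.0]
ft_force: [-2.9, 1.4, 0.3]
width: 0.0004
grip_force: 1.1
```

{"api": "drive_tool", "payload": {
  "moves": [
    [[0.002,0,0,0,0,0,0],[0.002,0,0,0,0,0,0]]
  ]
}}

```text
time: 5.1
ee_pos: [0.5973, -0.0319, 0.0252]
eef_rot: [0.998, 0.06, -0.003, 0.0]
ft_force: [-24.3, 0.6, 18.2]
width: 0.0004
grip_force: 12.1
```

{"api": "drive_tool", "payload": {
  "moves": [
    [[0.001,0,0,0,0,0,0],[0,0,0,0,0,0,0],[0,0,0,0,0,0,0]]
  ]
}}

```text
time: 5.4
ee_pos: [0.5972, -0.0319, 0.0252]
eef_rot: [0.998, 0.06, -0.004, 0.0]
ft_force: [-21.7, 0.1, 16.2]
width: 0.0004
grip_force: 11.1
```

{"api": "drive_tool", "payload": {
  "moves": [
    [[-0.01,0,0,0,0,0,0],[-0.02,0,0,0,0,0,0],[-0.025,0,0,0,0,0,0],[0,0,-0.04,0,0,0,0],[0,0,-0.04,0,0,0,0],[0,0,-0.04,0,0,0,0],[0,0,-0.04,0,0,0,0],[0,0,0,0,0,0,0]]
  ]
}}

```text
time: 6.2
ee_pos: [0.5499, -0.0383, 0.1917]
eef_rot: [0.998, 0.06, 0.005, 0.001]
ft_force: [-0.0, 0.7, -0.6]
width: 0.0002
grip_force: 0.0
```

Run:
```python
from h import *
s=r.read_state(); im=save("wrist","w2.png")
for q in ["front_face_b","hook_face_b"]:
    for d in r.place_of("wrist",q)[:4]: print(q,np.round(d["at"]),round(d["conf"],2),np.round(wray(d["at"],.05,s),3))
print(s["time"],s["ee_pos"])
```

```text
front_face_b [321. 174.] 0.77 [ 0.604 -0.027  0.05 ]
front_face_b [ 40. 188.] 0.74 [0.561 0.225 0.05 ]
front_face_b [321.  26.] 0.27 [ 0.721 -0.013  0.05 ]
front_face_b [508.  36.] 0.21 [ 0.731 -0.166  0.05 ]
hook_face_b [316. 158.] 0.82 [ 0.617 -0.022  0.05 ]
hook_face_b [ 41. 177.] 0.73 [0.571 0.224 0.05 ]
6.2 [ 0.54993174 -0.03829196  0.19171568]
```

View pics/w2.png

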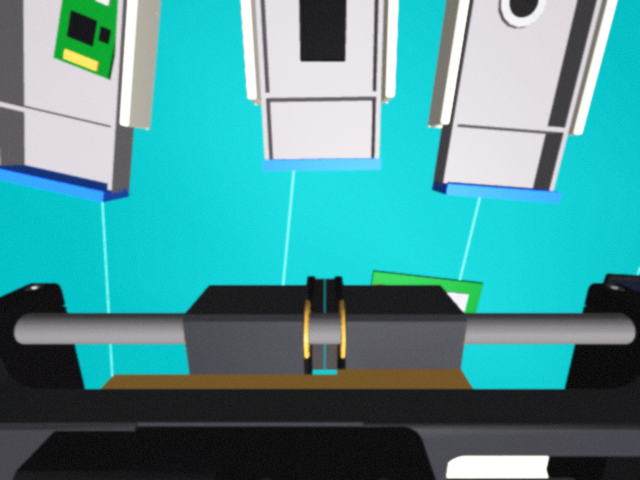

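B now sits like C, with the cross wall level with its rail ends (lip at (321,165)), so it is home. Next I go above A's finger well.

{"api": "drive_tool", "payload": {
  "moves": [
    [[0,0,0,0,0,0.117,0],[0,0,0,0,0,0.117,0],[0,-0.037,0,0,0,0,0],[0,-0.037,0,0,0,0,0],[0,-0.037,0,0,0,0,0],[0,-0.037,0,0,0,0,0],[0,-0.037,0,0,0,0,0],[0,-0.037,0,0,0,0,0],[-0.02,-0.037,0,0,0,0,0],[-0.02,0,0,0,0,0,0]]
  ]
}}

```text
time: 7.35
ee_pos: [0.534, 0.2295, 0.1835]
eef_rot: [0.999, -0.054, -0.002, -0.001]
ft_force: [-1.5, 0.4, 0.8]
width: 0.0003
grip_force: 0.0
```

{"api": "drive_tool", "payload": {
  "moves": [
    [[0,0,0,0,0,0,0]]
  ]
}}

```text
time: 7.45
ee_pos: [0.5336, 0.2258, 0.1839]
eef_rot: [0.999, -0.055, -0.001, 0.0]
ft_force: [0.6, -1.5, 0.3]
width: 0.0004
grip_force: 0.0
```

Run:
```python
from h import *
s=r.read_state(); im=save("wrist","w3.png")
for q,z in [("front_face_a",.05),("hook_face_a",.05),("well_a",.012)]:
    for d in r.place_of("wrist",q)[:3]: print(q,np.round(d["at"]),round(d["conf"],2),np.round(wray(d["at"],z,s),3))
m=cv2.inRange(cv2.cvtColor(im,cv2.COLOR_RGB2HSV),(100,120,80),(125,255,255));m[280:]=0
n,l,st,ce=cv2.connectedComponentsWithStats(m)
for k in range(1,n):
    if st[k,4]>200: print(st[k],np.array([np.r_[p,wray(p,.05,s)[:2]] for p in cv2.boxPoints(cv2.minAreaRect(np.argwhere(l==k)[:,::-1].astype(np.float32)))]).round(3))
print(s["time"],s["ee_pos"],s["eef_rot"])
```

```text
front_face_a [326. 202.] 0.66 [0.562 0.223 0.05 ]
front_face_a [618. 119.] 0.66 [ 0.605 -0.029  0.05 ]
hook_face_a [326. 190.] 0.96 [0.572 0.221 0.05 ]
hook_face_a [616. 105.] 0.89 [ 0.616 -0.025  0.05 ]
well_a [328. 161.] 0.73 [0.596 0.217 0.012]
well_a [584.  78.] 0.67 [ 0.644 -0.025  0.012]
[ 549   96   91   36 1351] [[ 5.46882e+02  1.18529e+02  6.12000e-01  3.10000e-02]
 [ 6.38882e+02  9.55290e+01  6.21000e-01 -4.40000e-02]
 [ 6.42471e+02  1.09882e+02  6.10000e-01 -4.80000e-02]
 [ 5.50471e+02  1.32882e+02  6.00000e-01  2.70000e-02]]
[ 267  189  120   16 1719] [[2.67e+02 1.89e+02 5.79e-01 2.74e-01]
 [3.86e+02 1.89e+02 5.68e-01 1.68e-01]
 [3.86e+02 2.04e+02 5.54e-01 1.69e-01]
 [2.67e+02 2.04e+02 5.66e-01 2.76e-01]]
7.45 [0.53360709 0.22584388 0.18387968] [ 9.98500577e-01 -5.47215838e-02 -1.42609719e-03  3.35902929e-04]
```

View pics/w3.png

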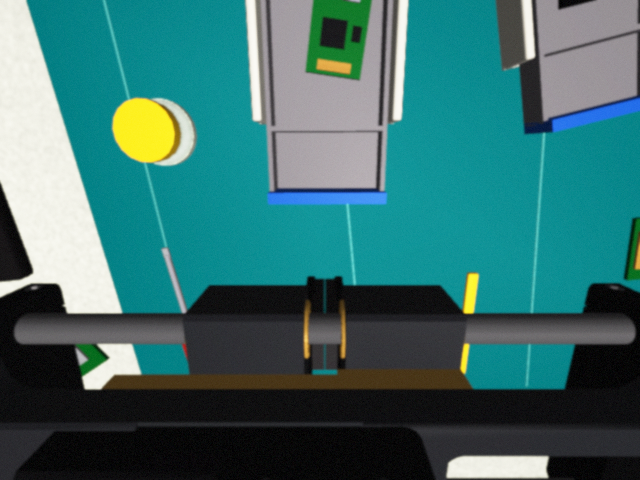

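A's lip is level and centred at (326,195), so the fingers are in line with the well. I go forward, then down into it.

{"api": "drive_tool", "payload": {
  "moves": [
    [[0.032,0,0,0,0,0,0],[0.031,0,0,0,0,0,0],[0,0,0,0,0,0,0],[0,0,0.03,0,0,0,0],[0,0,0.03,0,0,0,0],[0,0,0.03,0,0,0,0],[0,0,0.02,0,0,0,0],[0,0,0,0,0,0,0]]
  ]
}}

```text
time: 8.45
ee_pos: [0.5975, 0.2149, 0.0721]
eef_rot: [0.998, -0.058, -0.003, 0.001]
ft_force: [-1.2, -0.0, -0.3]
width: 0.0005
grip_force: 0.0
```

{"api": "drive_tool", "payload": {
  "moves": [
    [[0,0,0.015,0,0,0,0],[0,0,0.015,0,0,0,0],[0,0,0.012,0,0,0,0],[0,0,0,0,0,0,0],[-0.005,0,0,0,0,0,0],[-0.005,0,0,0,0,0,0],[-0.005,0,0,0,0,0,0]]
  ]
}}

```text
time: 9.15
ee_pos: [0.5839, 0.2188, 0.0342]
eef_rot: [0.998, -0.057, 0.0, -0.0]
ft_force: [0.7, -0.2, -1.0]
width: 0.0005
grip_force: 0.0
```

{"api": "drive_tool", "payload": {
  "moves": [
    [[0,0,0.008,0,0,0,0],[-0.006,0,0,0,0,0,0],[-0.008,0,0,0,0,0,0],[-0.01,0,0,0,0,0,0],[-0.01,0,0,0,0,0,0]]
  ]
}}

```text
time: 9.65
ee_pos: [0.5496, 0.222, 0.0256]
eef_rot: [0.998, -0.057, 0.0, 0.0]
ft_force: [2.0, -1.4, -1.3]
width: 0.0005
grip_force: 1.3
```

{"api": "drive_tool", "payload": {
  "moves": [
    [[-0.01,0,0,0,0,0,0],[-0.01,0,0,0,0,0,0],[-0.01,0,0,0,0,0,0],[-0.01,0,0,0,0,0,0],[-0.01,0,0,0,0,0,0]]
  ]
}}

```text
time: 10.15
ee_pos: [0.4999, 0.228, 0.0257]
eef_rot: [0.998, -0.057, 0.0, 0.0]
ft_force: [2.9, -2.1, 0.8]
width: 0.0004
grip_force: 1.3
```

{"api": "drive_tool", "payload": {
  "moves": [
    [[-0.005,0,0,0,0,0,0],[-0.004,0,0,0,0,0,0],[-0.003,0,0,0,0,0,0],[-0.002,0,0,0,0,0,0]]
  ]
}}

```text
time: 10.55
ee_pos: [0.4916, 0.2292, 0.0261]
eef_rot: [0.998, -0.058, 0.004, -0.002]
ft_force: [29.7, 0.7, -23.0]
width: 0.0007
grip_force: 14.6
```

{"api": "drive_tool", "payload": {
  "moves": [
    [[-0.002,0,0,0,0,0,0],[-0.002,0,0,0,0,0,0]]
  ]
}}

```text
time: 10.75
ee_pos: [0.4915, 0.2292, 0.0263]
eef_rot: [0.998, -0.059, 0.007, -0.003]
ft_force: [47.3, 2.1, -38.6]
width: 0.0003
grip_force: 23.5
```

{"api": "drive_tool", "payload": {
  "moves": [
    [[0,0,0,0,0,0,0],[0,0,0,0,0,0,0],[0.007,0,0,0,0,0,0],[0.007,0,0,0,0,0,0],[0,0,0,0,0,0,0]]
  ]
}}

```text
time: 11.25
ee_pos: [0.4968, 0.2286, 0.0254]
eef_rot: [0.998, -0.057, -0.0, -0.0]
ft_force: [-0.6, 0.1, 0.1]
width: 0.0004
grip_force: 0.0
```

{"api": "drive_tool", "payload": {
  "moves": [
    [[0,0,-0.03,0,0,0,0],[0,0,-0.04,0,0,0,0],[0,0,-0.04,0,0,0,0],[0,0,-0.04,0,0,0,0],[-0.04,0,-0.03,0,0,0,0],[-0.04,0,0,0,0,0,0],[0,0,0,0,0,0,0],[0,0,0,0,0,0,0]]
  ]
}}

```text
time: 12.05
ee_pos: [0.4164, 0.2377, 0.2057]
eef_rot: [0.998, -0.056, 0.0, 0.0]
ft_force: [0.7, 0.1, -0.1]
width: 0.0005
grip_force: 0.0
```

Run:
```python
from h import *
s=r.read_state(); im=save("wrist","w4.png"); save("top","t4.png")
for cam in ("wrist","top"):
  for q,z in [("hook_face_a",.05)]:
    for d in r.place_of(cam,q)[:3]: print(cam,q,np.round(d["at"]),round(d["conf"],2),np.round(wray(d["at"],z,s) if cam=="wrist" else ray(cam,d["at"],z),3))
print(s["time"],s["ee_pos"],s["ft_force"])
```

```text
wrist hook_face_a [323. 158.] 0.93 [0.483 0.233 0.05 ]
top hook_face_a [260. 265.] 0.81 [0.488 0.226 0.05 ]
top hook_face_a [363. 218.] 0.71 [ 0.613 -0.03   0.05 ]
top hook_face_a [503. 284.] 0.34 [ 0.452 -0.377  0.05 ]
12.05 [0.41637515 0.23772748 0.2056826 ] [ 0.68583083  0.14810843 -0.13323227]
```

View pics/w4.png

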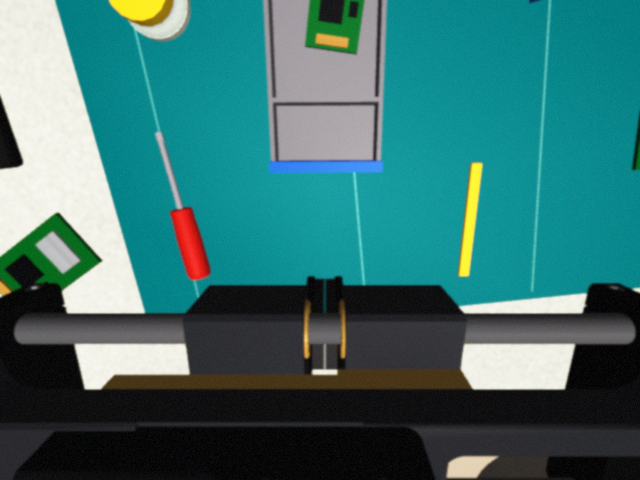

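View pics/t4.png

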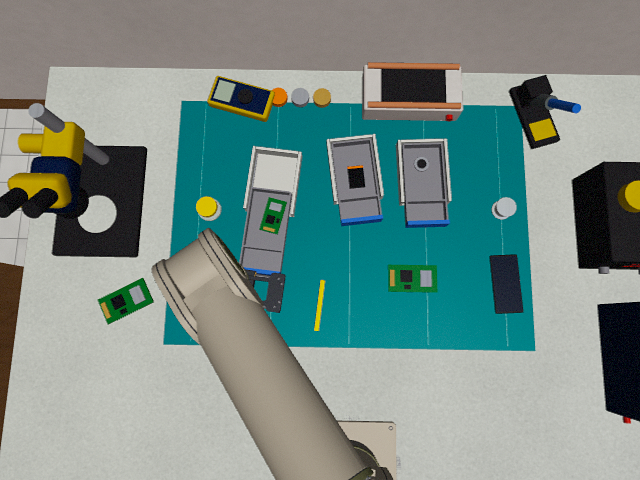

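B and C are shut. A's lip, at wrist (326,167), is now at x=0.483, and the tray started about 10 mm out, so it is at its stop about 100 mm out. The parts are in their trays, nothing on the bench has moved and the hand is clear.

```bash
python3 -c "
from bench import r
print(r.close_job())"
```

```text
the job is handed in; nothing more can be done
None
```

I pushed the battery tray home, drew the green-board tray out to its stop and moved the hand clear; the job is handed in, but the hand-in returned no verdict.

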